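# Refit a dryer drum roller on its axle

### The job

Stand the white drum roller between the two cheeks of the steel bracket, then thread the axle through the orange cheek, the roller and the other cheek until its brass head sits fully home against the orange cheek. Leave the roller and axle in place, let go of them, and do not disturb the grease can, the screwdriver or the old black roller.

Things in the scene. Friction and masses are not known exactly. Their poses are not given: they have to be found in the camera images.
- bracket: fixed steel bracket; origin: centre of its underside, on the counter. Base 110 (x) x 90 (y) x 8 mm. Two upright cheeks, 28 mm wide in x, 8 mm thick in y, tops 58 mm above the counter: orange from y = +18 to +26 mm, bare aluminium from y = -26 to -18 mm, 36 mm clear between. Each has a 13 mm hole along y at x = 0, 40 mm above the counter
- orange_hole (a point): centre of the hole at the outer face of the orange cheek (bracket x 0, y +26, z 40 mm)
- far_hole (a point): centre of the hole at the outer face of the aluminium cheek (bracket x 0, y -26, z 40 mm)
- seat (a point): where the roller's centre belongs (bracket x 0, y 0, z 40 mm). Two chocks across the base (x from 22 to 30 mm either side, tops 16 mm above the counter) stop the roller rolling off; resting on the base between them, its bore is level with the holes, with about 2 mm play in x and 3 mm each way in y
- roller: loose white plastic wheel, 64 mm diameter, 30 mm wide, 14 mm bore, about 0.12 kg. Origin at its centre; its y axis is the bore axis, level at the start, when it stands on its tread on the stand, along the stand's y. Gripped from above across its diameter (fingers along its x), it can be lowered between the cheeks, the fingers passing beside them
- stand: fixed plywood stand 100 (x) x 70 (y) mm; origin: centre of its underside on the counter; top face 8 mm up, with two chocks like the bracket's (tops 16 mm up); the roller's centre is 40 mm above the counter
- axle: loose axle, about 0.12 kg. Origin on its centre line at the shoulder where head meets shank. Brass head 18 mm diameter, 30 mm long, towards +y. Steel shank 10 mm diameter, 95 mm long, towards -y, its last 7 mm tapering to 5 mm. Balances 16 mm from the shoulder towards the tip. Starts level on the rack, centre line 50 mm above the counter, head under the hood
- axle_tip (a point): tip of the axle's shank (axle y = -95 mm)
- axle_head (a point): middle of the axle's brass head (axle y = +15 mm)
- rack: fixed blue rack; origin on the counter below the axle's line. Base 60 (x) x 172 (y) x 8 mm. Three V-notched posts at y = +39, -13, -65 mm, 8 mm thick in y, 23 mm wide in x, tops about 52 mm up, hold the shank's centre line 50 mm up. The axle starts along the rack's y, tip to -y, shoulder at y = +45 mm, on the first two posts; its shank can be gripped between them
- hood (a point): middle of the rack's hood roof underside (rack y +65, z 92 mm): roof 50 mm wide in x, 4 mm thick, from rack y +45 to +85 mm, closed by a wall at y = +79 to +85 mm, sides and front open. It keeps the axle's head out of reach from above
- rest (a point): where the shoulder lies (rack y -7, z 50 mm) once the axle has been lifted about 24 mm (no more than 30 under the roof; the fingertips too must clear the posts), drawn 52 mm towards rack -y and laid on the last two posts: the head is then clear of the hood, between first and second post, free to be gripped from above
- grease_can: red-labelled can, 56 mm diameter, 65 mm tall, origin at the centre of its underside; bystander
- screwdriver: screwdriver lying on the counter; bystander
- old_roller: worn black rubber roller lying flat, 62 mm diameter, 28 mm tall, origin at the centre of its underside; bystander
There are look-alikes about, which are no part of the job. There is more than one size of the roller; the job needs the largest. There is more than one size of the axle; the one meant has the size given above.

How it is judged:
By the outcome, as a careful person would: the job done as asked, in the order asked, and still so for the second after the job is handed in, with the robot touching nothing.
It also fails if it takes over 67 s, if anything falls off the work surface, if the arm or the gripper's body presses on something with over 40 N, if the wrist force passes 120 N, or if a joint passes its speed limit or range.

### The arm

A 6-joint arm with a two-finger parallel gripper is mounted at the origin on the work surface. World frame = base frame: x ahead of the robot, y to its left, z up, the work surface at z = 0. Lengths are in m, angles in degrees, forces in N, time in s.
With the tool pointing down it reaches from about 0.375 to 0.925 m from the base axis. Payload 5.7 kg.
Tool frame: the origin (TCP) lies midway between the tips of the shut fingers; the grasp point (between the pads) lies behind it (robot.hold_point_z is the z of the grasp point in the tool frame, in m); z points along the fingers, y is the line along which they close (so a half turn about z gives the same grasp; the last joint's range is limited). The gripper opens to 85 mm and grips with 20 to 120 N. Pads are 22 mm wide; open, the fingers measure 114 mm over their backs; the gripper's body (76 mm by 85 mm) begins 54 mm behind the grasp point. The pads swing forward as they close: fully open they stand 13 mm farther back than shut.
Start: joints at [-76.61, 20.558, 86.54, -0, 72.909, -6.595], TCP at [0.205, -0.564, 0.209] pointing down, gripper open.
Joint ranges: [-170.27, 170.27], [-57.76, 135], [12.27, 136.19], [-55.21, 235.2], [11.17, 155.16], [-170.74, 170.74]. Speed limits (degrees/s): [136.94, 136.94, 180, 180, 180, 180].

### API

Orientations are given as a 3x3 rotation matrix whose columns are the frame's x, y, z axes.
In Python, from rig import robot gives the robot as it stands.
- The arm moves only by the shell command python3 -m jog 'ROWS' [FORCE]. ROWS is a JSON object of lists of equal length, an entry for each row: "translation": the shift along the tool's x, y, z scaled (see below), a list of three; "rotation": the turn, a rotation vector about the tool's x, y, z scaled (see below), a list of three; "jaw": the closure, from -1 (fully open) to 1 (shut). In form: {"translation": [[x, y, z], ...], "rotation": [[wx, wy, wz], ...], "jaw": [jaw, ...]}. A call has 1 to 12 rows; each row is the pose to reach, as a shift and turn from the pose commanded when the call began, along the tool's axes at that moment; what a row does not reach only later rows make up. The controller multiplies each number of a shift by 200 mm and each number of a turn by 90 degrees. A row lasts 1/8 s, in which the tool goes at most 62.5 mm and 10.7 degrees, less where a joint would pass 70% of its speed; a pose out of reach is approached as far as the arm can. A call with a number of a shift or a turn outside -1 to 1 is refused whole. A call with a gripper value outside its range is refused whole. The fingers move at their own pace and stop on an object; FORCE is the grip in N (left out, the last holds). Time passes only in rows, so rows that repeat a pose let the fingers close. It gives the time, the measured TCP pose, the force, the opening and the grip force at its end, in the units of the state.
- robot.observe(): the state, without advancing time (a new reading comes with each control period).
- robot.capture(name): name is "side" or "top" or "wrist"; returns a dict with "pixels" (400x640x3 uint8, red, green, blue), "fx", "fy", "cx", "cy" (pixels), "k1" (the pictures are not rectified: a ray, as slopes to the right and down, at radius r is drawn at 1 + k1 r^2 times it, then the intrinsics apply), "R" (3x3) and "t" (3): a world point X has camera coordinates R X + t. Camera axes: x right, y down, z forward; pixel columns grow to the right and rows downward; lengths in m; the calibration is good to about 2 mm. A picture is of the moment at which its call begins. There is no depth.
- robot.hand_in(): hands the job in; it is judged then, once.
The state is a dict: "time": time; "joint_pos": joint angles; "qd": joint speeds; "joint_torque": joint torques, N m; "position": TCP position; "orientation": TCP orientation; "contact_force": force on the tool from outside, world axes, zero at the start; "wrist_torque": the same for the moment, N m; "opening": finger opening in m; "finger_force": force on a finger pad.
Only numpy, scipy, OpenCV 4.12 (cv2) and the standard library are available. Lean on these libraries where they do the work, as an engineer would, in place of code of your own. Each camera call takes 0.05 s, during which the arm holds its last target. There are 200 camera calls.

## Working session

There is one attempt and no reset: what is moved stays moved. The work goes in short steps, Python scripts to look and compute and a shell command to move; the robot and the scene stay as the last step left them, time stands still between calls to the robot, and variables do not carry over. Pictures are saved under pics/ and viewed, at most 10 in all, crops included, and the job is handed in when it is done.

```bash
mkdir -p pics; ls; cat > h.py <<'E'
import numpy as np, cv2
from rig import robot
def cap(n,save=None):
    c=robot.capture(n)
    if save: cv2.imwrite(save,c["pixels"][:,:,::-1])
    np.save('cal_'+n+'.npy',{k:v for k,v in c.items()},allow_pickle=True)
    return c
def load(n): return np.load('cal_'+n+'.npy',allow_pickle=True).item()
def ray(c,u,v):
    K=np.array([[c['fx'],0,c['cx']],[0,c['fy'],c['cy']],[0,0,1]]);d=np.array([(u-c['cx'])/c['fx'],(v-c['cy'])/c['fy']])
    s=d.copy()
    for _ in range(30): s=d/(1+c['k1']*(s@s))
    R=np.array(c['R']);t=np.array(c['t'])
    return -R.T@t, R.T@np.array([s[0],s[1],1])
def onz(c,u,v,z):
    o,d=ray(c,u,v);return o+d*(z-o[2])/d[2]
def proj(c,X):
    p=np.array(c['R'])@np.array(X)+np.array(c['t']);s=p[:2]/p[2];s=s*(1+c['k1']*(s@s))
    return s*[c['fx'],c['fy']]+[c['cx'],c['cy']]
E
python3 - <<'E'
from h import *
for n in ['top','side']:
    c=cap(n,f'pics/{n}0.png');print(n,c['fx'],c['k1'],-np.array(c['R']).T@np.array(c['t']),np.array(c['R'])[2])
print(robot.hold_point_z);print(robot.observe())
E
```

```text
pics
top 409.63926531936 -0.08217277850673287 [ 0.37603763 -0.01303942  1.07091957] [ 0.17541824  0.01617692 -0.98436109]
side 414.6592275681659 -0.09301177396592658 [-0.07242323  0.81654467  0.73410507] [ 0.51064861 -0.66409802 -0.54608774]
-0.0187
{'time': 0.1, 'joint_pos': array([-7.66086753e+01,  2.05941495e+01,  8.65924003e+01, -4.42515668e-04,
        7.29095853e+01, -6.59390731e+00]), 'qd': array([-0.0276119 , -0.10434372, -0.19842162,  0.05451803,  0.13794081,
       -0.01779214]), 'joint_torque': array([-4.22260882e-04, -5.28650916e+01, -2.79351944e+01, -1.86804436e-04,
        5.03053321e-03, -1.03663152e-05]), 'position': array([ 0.204913  , -0.56323049,  0.2082367 ]), 'orientation': array([[ 9.39780004e-01,  3.41779735e-01, -3.95778057e-04],
       [ 3.41779913e-01, -9.39778608e-01,  1.63054373e-03],
       [ 1.85343050e-04, -1.66762138e-03, -9.99998592e-01]]), 'contact_force': array([ 0.10786831,  0.06366356, -0.36031443]), 'wrist_torque': array([-0.037275  ,  0.05322053,  0.05161496]), 'finger_force': 0.0, 'opening': 0.08512209328902769}
```

View pics/top0.png

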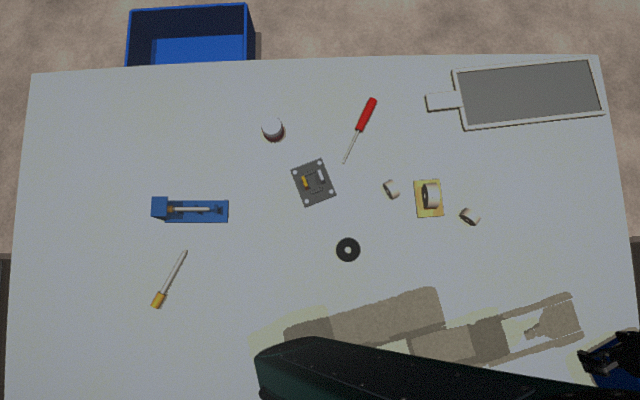

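View pics/side0.png

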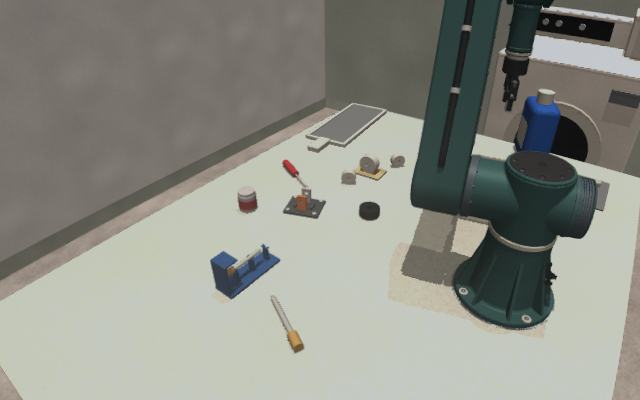

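The top view shows the hooded blue rack with an axle at (190,210), the bracket at (313,182) and the stand with a roller at (430,197). The two smaller rollers at (391,189) and (469,216) and the loose axle at (170,280) are look-alikes. I'll enlarge these to confirm.

```bash
python3 - <<'E'
from h import *
c=load('top');p=c['pixels'][:,:,::-1]
def cr(u,v,w,h,s): return cv2.resize(p[v:v+h,u:u+w],None,fx=s,fy=s,interpolation=cv2.INTER_CUBIC)
a=cr(145,185,100,75,4);b=cr(285,150,100,75,4);d=cr(375,170,110,70,4); e=cr(145,240,90,70,4)
im=np.zeros((590,800,3),np.uint8)
im[:300,:400]=a;im[:300,400:]=b;im[300:580,:440]=d;im[300:580,440:]=e
cv2.imwrite('pics/crop0.png',im)
for n,u,v,z in [('roller',430,196,.06),('small1',391,189,.02),('small2',469,216,.02),('bracket',313,182,.03),('rackL',152,210,.05),('rackR',229,210,.0),('tip',208,210,.05),('loose a',186,251,.01),('loose b',156,308,.01)]:
    print(n,onz(c,u,v,z).round(3))
E
```

```text
roller [ 0.552 -0.289  0.06 ]
small1 [ 0.581 -0.199  0.02 ]
small2 [ 0.503 -0.399  0.02 ]
bracket [0.603 0.004 0.03 ]
rackL [0.538 0.42  0.05 ]
rackR [0.541 0.23  0.   ]
tip [0.534 0.273 0.05 ]
loose a [0.434 0.341 0.01 ]
loose b [0.289 0.417 0.01 ]
```

View pics/crop0.png

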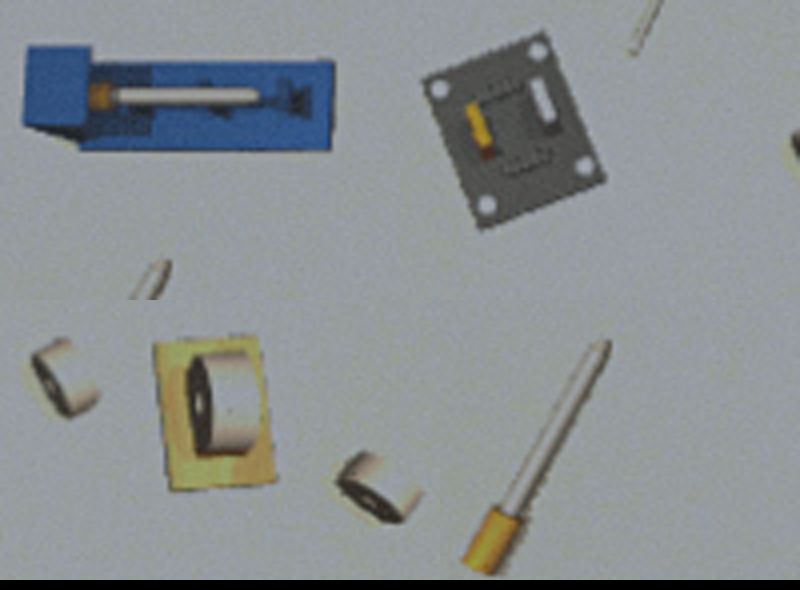

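The stand's roller (430,197) is clearly larger than the other two, so it is the largest and the one meant. The rack axle's shank runs from crop x 110 to 258, about 37 px or 93 mm, which matches the given size. The loose axle is visibly longer. The bracket is yawed about +21° and the stand about +6°, and the rack is close to 0°. Next I'll find the wrist camera offset and plan the moves.

```bash
cat >> h.py <<'E'
def delta(x,y,z,a=None,quiet=False):
    """scaled tool-axis shift & turn to reach TCP x,y,z with tool x at yaw a (tool down)"""
    from scipy.spatial.transform import Rotation as Ro
    s=robot.observe();R=np.array(s['orientation']);p=np.array(s['position'])
    T=R.T@(np.array([x,y,z])-p)/0.2
    w=np.zeros(3)
    if a is not None:
        a=np.radians(a);G=np.array([[np.cos(a),np.sin(a),0],[np.sin(a),-np.cos(a),0],[0,0,-1]])
        w=Ro.from_matrix(R.T@G).as_rotvec(degrees=True)/90
    print('t',round(s['time'],2),'T',T.round(4),'W',w.round(4),'rows>=',np.linalg.norm(T)*200/62.5,np.linalg.norm(w)*90/10.7)
def st():
    s=robot.observe();R=np.array(s['orientation']);print('t',round(s['time'],2),'p',s['position'].round(4),'a',np.degrees(np.arctan2(R[1,0],R[0,0])).round(2),'tilt',R[:2,2].round(4),'F',s['contact_force'].round(1),'op',round(s['opening'],4),'ff',round(s['finger_force'],1))
E
python3 - <<'E'
from h import *
c=cap('wrist');s=robot.observe();R=np.array(s['orientation'])
o=-np.array(c['R']).T@np.array(c['t'])
print('cam in tool',R.T@(o-s['position']),'axes in tool',(np.array(c['R'])@R).round(3),c['fx'],c['k1'])
delta(.4,-.43,.25,96);delta(.55,-.29,.25,96)
E
```

```text
cam in tool [ 0.06693539 -0.00033234 -0.16491467] axes in tool [[-0.     1.    -0.001]
 [-0.964 -0.    -0.264]
 [-0.264  0.001  0.964]] 343.91010114915025 -0.06903077976626762
t 0.15 T [ 1.1446 -0.2935 -0.2077] W [-7.000e-04 -7.000e-04 -8.446e-01] rows>= 3.839197994774276 7.104364701132435
t 0.15 T [ 2.0887 -0.695  -0.207 ] W [-7.000e-04 -7.000e-04 -8.446e-01] rows>= 7.075155238783595 7.104364701132435
```

```bash
python3 -m jog '{"translation":[[0.3,-0.1,-0.1],[0.6,-0.2,-0.15],[0.8,-0.25,-0.15],[1,-0.3,-0.15],[1,-0.3,-0.15],[1,-0.3,-0.15],[1,-0.3,-0.15],[1,-0.3,-0.15]],"rotation":[[0,0,-0.11],[0,0,-0.22],[0,0,-0.33],[0,0,-0.44],[0,0,-0.55],[0,0,-0.66],[0,0,-0.77],[0,0,-0.845]],"jaw":[-1,-1,-1,-1,-1,-1,-1,-1]}'; python3 -c "
from h import *
delta(.55,-.29,.2,96)"
```

```text
time: 1.15
position: [0.3724, -0.4388, 0.2386]
orientation: [[-0.11, 0.994, -0.0], [0.994, 0.11, 0.001], [0.001, -0.0, -1.0]]
contact_force: [-0.1, 0.5, -0.4]
opening: 0.0854
finger_force: 0.0
t 1.15 T [0.6419 0.9645 0.1933] W [-0.0002 -0.0005  0.0034] rows>= 3.758489460093656 0.0286804464356483
```

```bash
python3 -m jog '{"translation":[[0.16,0.24,0.05],[0.32,0.48,0.1],[0.48,0.72,0.15],[0.642,0.965,0.19],[0.642,0.965,0.19],[0.642,0.965,0.19]],"rotation":[[0,0,0],[0,0,0],[0,0,0],[0,0,0],[0,0,0],[0,0,0]],"jaw":[-1,-1,-1,-1,-1,-1]}'; python3 -c "
from h import *
st();c=cap('wrist')
cv2.imwrite('pics/w1.png',cv2.resize(c['pixels'][:,:,::-1],(800,500),interpolation=cv2.INTER_CUBIC))"
```

```text
time: 1.9
position: [0.5505, -0.2911, 0.2006]
orientation: [[-0.106, 0.994, -0.001], [0.994, 0.106, 0.0], [0.0, -0.001, -1.0]]
contact_force: [0.5, 0.4, -0.1]
opening: 0.0851
finger_force: 0.0
t 1.9 p [ 0.5505 -0.2911  0.2006] a 96.09 tilt [-0.0012  0.    ] F [ 0.5  0.4 -0.1] op 0.0851 ff 0.0
```

View pics/w1.png

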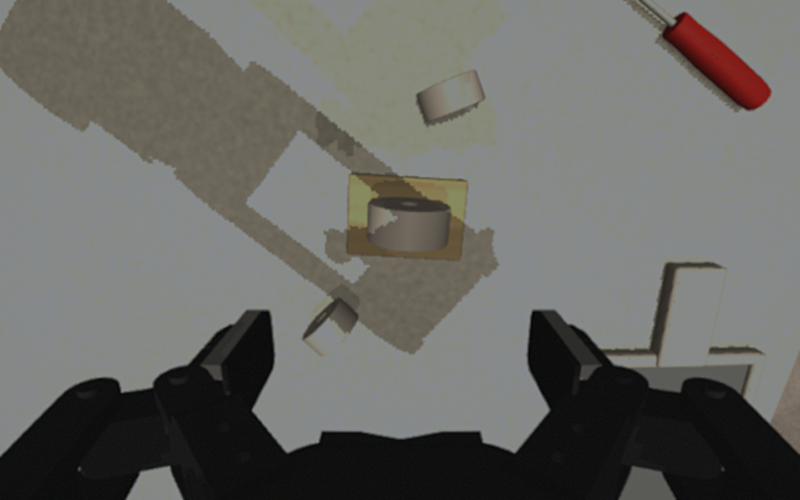

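The wrist view shows the stand with corners (348,173), (467,180), (461,261) and (347,253) at 1.25× scale. The roller spans x 368–449.

```bash
python3 - <<'E'
from h import *
c=load('wrist')
P=np.array([onz(c,u/1.25,v/1.25,.008) for u,v in [(348,173),(467,180),(461,261),(347,253)]])
print(P.round(4));print(P.mean(0).round(4))
d=(P[1]-P[0]+P[2]-P[3]);e=(P[0]-P[3]+P[1]-P[2]);print(np.degrees(np.arctan2(d[1],d[0])),np.degrees(np.arctan2(-e[0],e[1])),np.linalg.norm(d)/2,np.linalg.norm(e)/2)
a=onz(c,368/1.25,215/1.25,.04);b=onz(c,449/1.25,215/1.25,.04);print(a,b,(a+b)/2)
t=load('top')
Q=np.array([onz(t,375+u/4,170+(v-300)/4,.008) for u,v in [(155,344),(260,337),(275,482),(170,490)]]);print(Q.round(4),Q.mean(0))
E
```

```text
[[ 0.504  -0.266   0.008 ]
 [ 0.6028 -0.2613  0.008 ]
 [ 0.6078 -0.3317  0.008 ]
 [ 0.5083 -0.335   0.008 ]]
[ 0.5557 -0.2985  0.008 ]
2.3193877142306634 3.8365409244844844 0.09924050591414899 0.0698594519014127
[ 0.52532605 -0.29283721  0.04      ] [ 0.58750237 -0.28619444  0.04      ] [ 0.55641421 -0.28951582  0.04      ]
[[ 0.603  -0.2633  0.008 ]
 [ 0.6057 -0.334   0.008 ]
 [ 0.5084 -0.3361  0.008 ]
 [ 0.5052 -0.2665  0.008 ]] [ 0.55557331 -0.29996509  0.008     ]
```

```bash
python3 - <<'E'
from h import *
c=load('wrist')
print('bore +face',onz(c,408/1.25,204/1.25,.04),'-y top rim',onz(c,408/1.25,249.5/1.25,.072),'+y top rim',onz(c,408/1.25,212/1.25,.072))
delta(.5565,-.298,.1,92.5);delta(.5565,-.298,.016,92.5)
E
```

```text
bore +face [ 0.55507728 -0.2810345   0.04      ] -y top rim [ 0.55755833 -0.30798768  0.072     ] +y top rim [ 0.55456643 -0.28105613  0.072     ]
t 1.95 T [-0.0346  0.029   0.5043] W [-0.0006  0.      0.039 ] rows>= 1.6202849652341853 0.3284533732152881
t 1.95 T [-0.0346  0.0294  0.9243] W [-0.0006  0.      0.039 ] rows>= 2.9613999714682517 0.3284533732152881
```

```bash
python3 -m jog '{"translation":[[-0.027,0.029,0.15],[-0.027,0.029,0.4],[-0.027,0.029,0.6],[-0.027,0.029,0.75],[-0.027,0.029,0.85],[-0.027,0.029,0.924],[-0.027,0.029,0.924],[-0.027,0.029,0.924]],"rotation":[[0,0,0.039],[0,0,0.039],[0,0,0.039],[0,0,0.039],[0,0,0.039],[0,0,0.039],[0,0,0.039],[0,0,0.039]],"jaw":[-1,-1,-1,-1,-1,-1,-1,-1]}' 40; python3 -m jog '{"translation":[[0,0,0],[0,0,0],[0,0,0],[0,0,0],[0,0,0],[0,0,0]],"rotation":[[0,0,0],[0,0,0],[0,0,0],[0,0,0],[0,0,0],[0,0,0]],"jaw":[0,0.5,1,1,1,1]}' 40
```

```text
time: 2.95
position: [0.5576, -0.2967, 0.0171]
orientation: [[-0.044, 0.999, 0.001], [0.999, 0.044, -0.001], [-0.001, 0.001, -1.0]]
contact_force: [-0.2, 0.2, 0.2]
opening: 0.0854
finger_force: 0.0
time: 3.7
position: [0.5567, -0.2963, 0.018]
orientation: [[-0.045, 0.999, -0.001], [0.999, 0.045, -0.001], [-0.001, -0.001, -1.0]]
contact_force: [-4.9, -0.8, 11.2]
opening: 0.0591
finger_force: 40.4
```

The opening reads 59 mm with an upward force, so the pads are gripping above the roller's widest part. I'll reopen and go about 9 mm lower.

```bash
python3 -m jog '{"translation":[[0,0,0],[0,0,0],[0,0,0],[0,0,0.02],[0,0,0.045],[0,0,0.045],[0,0,0.045],[0,0,0.045],[0,0,0.045],[0,0,0.045],[0,0,0.045]],"rotation":[[0,0,0],[0,0,0],[0,0,0],[0,0,0],[0,0,0],[0,0,0],[0,0,0],[0,0,0],[0,0,0],[0,0,0],[0,0,0]],"jaw":[-1,-1,-1,-1,-1,-1,0,1,1,1,1]}' 40; python3 -c "
from h import *
st()
c=cap('wrist');print(c['pixels'].shape)
cv2.imwrite('pics/w2.png',cv2.resize(c['pixels'][80:340,120:520,::-1],(800,520),interpolation=cv2.INTER_CUBIC))"
```

```text
time: 5.08
position: [0.557, -0.2959, 0.0077]
orientation: [[-0.044, 0.999, -0.0], [0.999, 0.044, 0.0], [0.0, -0.0, -1.0]]
contact_force: [-2.7, 0.3, 5.2]
opening: 0.0634
finger_force: 43.3
t 5.08 p [ 0.557  -0.2959  0.0077] a 92.53 tilt [-0.0004  0.    ] F [-2.7  0.3  5.2] op 0.0634 ff 43.3
(400, 640, 3)
```

View pics/w2.png

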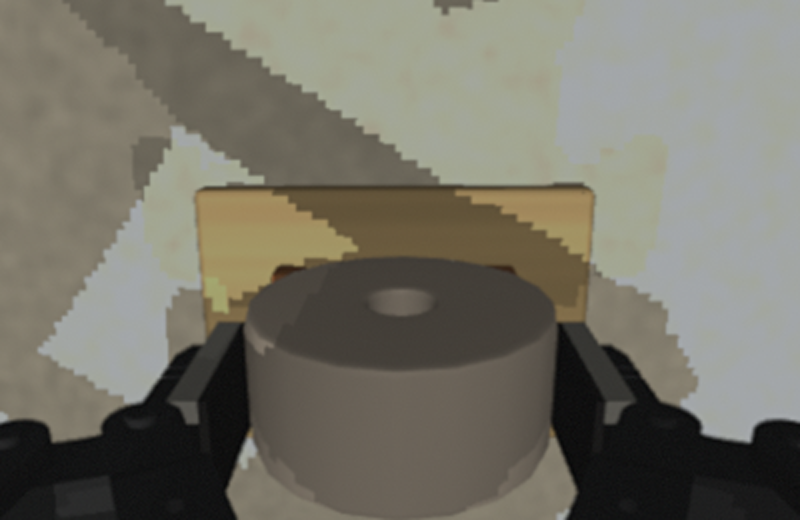

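The roller is now held at its full diameter (63.4 mm). The +y face shows its bore at crop (402,302).

```bash
python3 - <<'E'
from h import *
c=load('wrist');s=robot.observe();R=np.array(s['orientation']);p=s['position']
for n,u,v,z in [('bore',402,302,.04),('top+rim',402,368,.072),('top-rim',402,515,.072)]:
    X=onz(c,120+u/2,80+v/2,z);print(n,X,'tool',R.T@(X-p))
delta(.635,-.10,.17,111)
E
```

```text
bore [ 0.55663478 -0.28058311  0.04      ] tool [ 0.01532242  0.00030753 -0.03228043]
top+rim [ 0.55653136 -0.27949407  0.072     ] tool [ 0.01641495  0.00024175 -0.06428041]
top-rim [ 0.55778921 -0.30774954  0.072     ] tool [-0.0118685   0.00025123 -0.0642804 ]
t 5.12 T [ 0.9614  0.4326 -0.8115] W [-2.000e-04 -0.000e+00 -2.052e-01] rows>= 4.257280706390731 1.7261911816694622
```

```bash
python3 -m jog '{"translation":[[0,0,-0.1],[0,0,-0.3],[0,0,-0.55],[0.2,0.1,-0.8],[0.4,0.18,-0.81],[0.65,0.29,-0.81],[0.85,0.38,-0.81],[0.96,0.43,-0.81],[0.96,0.43,-0.81],[0.96,0.43,-0.81]],"rotation":[[0,0,0],[0,0,0],[0,0,0],[0,0,-0.04],[0,0,-0.08],[0,0,-0.13],[0,0,-0.17],[0,0,-0.205],[0,0,-0.205],[0,0,-0.205]],"jaw":[1,1,1,1,1,1,1,1,1,1]}' 45; python3 -c "
from h import *
st()
c=cap('wrist')
cv2.imwrite('pics/w3.png',cv2.resize(c['pixels'][:,:,::-1],(800,500),interpolation=cv2.INTER_CUBIC))"
```

```text
time: 6.38
position: [0.6344, -0.1008, 0.1689]
orientation: [[-0.357, 0.934, -0.001], [0.934, 0.357, -0.0], [-0.0, -0.001, -1.0]]
contact_force: [0.4, -0.2, -1.9]
opening: 0.0632
finger_force: 50.2
t 6.38 p [ 0.6344 -0.1008  0.1689] a 110.94 tilt [-0.0006 -0.0003] F [ 0.4 -0.2 -1.9] op 0.0632 ff 50.2
```

View pics/w3.png

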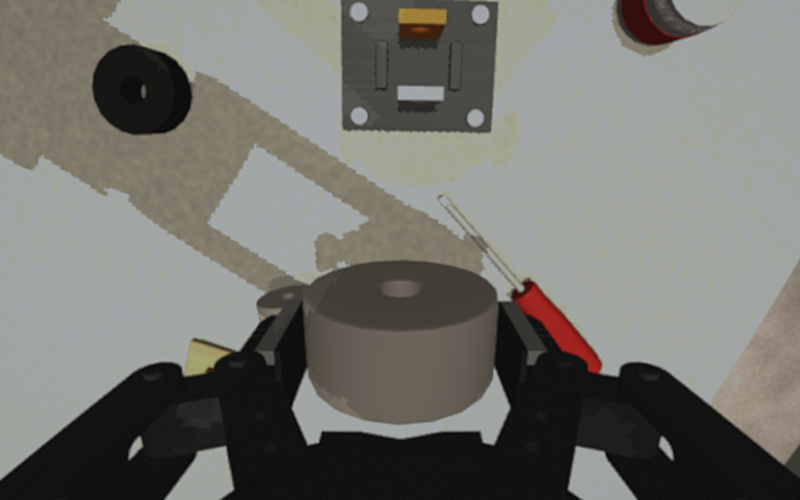

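The bracket is at top centre. The screws are at (358,11), (480,14), (476,118) and (359,116), and the cheek tops are at orange (399–447, 10–24) and aluminium (398–443, 86–101).

```bash
python3 - <<'E'
from h import *
c=load('wrist')
def P(u,v,z): return onz(c,u/1.25,v/1.25,z)
S=np.array([P(358,11,.008),P(480,14,.008),P(476,118,.008),P(359,116,.008)])
print(S.mean(0).round(4));d=S[1]-S[0]+S[2]-S[3];e=S[0]-S[3]+S[1]-S[2]
print('yaw',np.degrees(np.arctan2(d[1],d[0])),np.degrees(np.arctan2(-e[0],e[1])),np.linalg.norm(d)/2,np.linalg.norm(e)/2)
B=[P(342,130.5,.008),P(491,131.5,.008)];d=B[1]-B[0];print('edge yaw',np.degrees(np.arctan2(d[1],d[0])),np.linalg.norm(d))
O=[P(399,17,.058),P(447,17,.058)];A=[P(398,93.5,.058),P(443,93.5,.058)]
O=np.mean(O,0);A=np.mean(A,0);e=O-A;print('cheeks',O,A,(O+A)/2,np.linalg.norm(e),np.degrees(np.arctan2(-e[0],e[1])))
ch=[P(377,65,.016),P(461,65,.016)];ch=[P(381.5,65,.016),P(455.5,65,.016)];print('chocks',ch,np.mean(ch,0),np.linalg.norm(ch[1]-ch[0]))
t=load('top')
Q=np.array([onz(t,285+(u-400)/4,150+v/4,.008) for u,v in [(422,78),(545,31),(606,181),(480,230)]]);print(Q.mean(0))
d=Q[0]-Q[3]+Q[1]-Q[2];print(np.degrees(np.arctan2(d[1],d[0])))
E
```

```text
[0.607  0.0062 0.008 ]
yaw 19.917470511566897 20.53868348255628 0.0854852527443345 0.07125776087590241
edge yaw 20.626426288575097 0.10998869271649452
cheeks [0.60013138 0.02601086 0.058     ] [ 0.61476232 -0.01525447  0.058     ] [0.60744685 0.00537819 0.058     ] 0.04378232907512279 19.52235489757143
chocks [array([ 0.58305094, -0.0037124 ,  0.016     ]), array([0.63113808, 0.01479753, 0.016     ])] [0.60709451 0.00554256 0.016     ] 0.05152660768441233
[0.60727684 0.00348325 0.008     ]
19.568690368345834
```

```bash
python3 -c "
from h import *
delta(.6073,.0048,.085,110.2)"
```

```text
t 6.42 T [0.5431 0.0631 0.4198] W [-0.0004  0.      0.0079] rows>= 2.2058696954935533 0.0661284366239599
```

```bash
python3 -m jog '{"translation":[[0.1,0.01,0],[0.25,0.03,0.05],[0.4,0.05,0.15],[0.5,0.063,0.28],[0.543,0.063,0.38],[0.543,0.063,0.42],[0.543,0.063,0.42],[0.543,0.063,0.42]],"rotation":[[0,0,0.008],[0,0,0.008],[0,0,0.008],[0,0,0.008],[0,0,0.008],[0,0,0.008],[0,0,0.008],[0,0,0.008]],"jaw":[1,1,1,1,1,1,1,1]}'; python3 -c "
from h import *
st()
c=cap('wrist')
cv2.imwrite('pics/w4.png',cv2.resize(c['pixels'][80:340,120:520,::-1],(800,520),interpolation=cv2.INTER_CUBIC))"
```

```text
time: 7.42
position: [0.6087, 0.0047, 0.0861]
orientation: [[-0.345, 0.939, 0.002], [0.939, 0.345, -0.0], [-0.001, 0.002, -1.0]]
contact_force: [-0.4, 0.1, -1.6]
opening: 0.0626
finger_force: 50.2
t 7.42 p [0.6087 0.0047 0.0861] a 110.19 tilt [ 0.0018 -0.0002] F [-0.4  0.1 -1.6] op 0.0626 ff 50.2
```

View pics/w4.png

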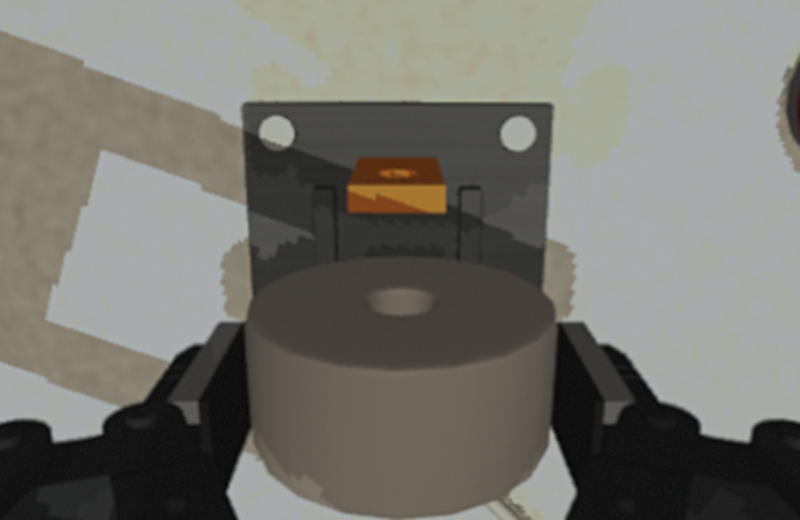

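```bash
python3 - <<'E'
from h import *
c=load('wrist');s=robot.observe();R=np.array(s['orientation']);p=s['position']
def P(u,v,z):
    X=onz(c,120+u/2,80+v/2,z);return (R.T@(X-p)*1000).round(1)
print('tool frame; bracket y=x_tool, bracket x=y_tool')
for n,u,v,z in [('outer L',348,184,.058),('outer R',446,184,.058),('inner L',347,212,.058),('inner R',445,212,.058),('base TL',243,103,.008),('base TR',553,103,.008),('scr L',277,133,.008),('scr R',518,133,.008),('orange hole',397.5,173,.04),('roller bore',402,301,.0861+.0323),('roller top rim',402,368,.0861+.0643),('chockL',325,188,.016),('chockR',471,188,.016)]: print(n,P(u,v,z))
E
```

```text
tool frame; bracket y=x_tool, bracket x=y_tool
outer L [ 27.7 -15.1  28.2]
outer R [27.7 13.  28.2]
inner L [ 19.5 -15.5  28.2]
inner R [19.5 12.8 28.2]
base TL [ 46.6 -55.3  78.1]
base TR [46.5 53.4 78.3]
scr L [ 36.  -43.8  78.1]
scr R [36.  41.5 78.3]
orange hole [27.5 -1.  46.2]
roller bore [ 15.4   0.3 -32.2]
roller top rim [ 16.3   0.2 -64.2]
chockL [ 17.8 -26.4  70.2]
chockR [17.8 24.5 70.2]
```

```bash
python3 -m jog '{"translation":[[0.004,-0.0065,0],[0.004,-0.0065,0.05],[0.004,-0.0065,0.12],[0.004,-0.0065,0.19],[0.004,-0.0065,0.25],[0.004,-0.0065,0.3],[0.004,-0.0065,0.34],[0.004,-0.0065,0.37],[0.004,-0.0065,0.385],[0.004,-0.0065,0.385],[0.004,-0.0065,0.385]],"rotation":[[0,0,0],[0,0,0],[0,0,0],[0,0,0],[0,0,0],[0,0,0],[0,0,0],[0,0,0],[0,0,0],[0,0,0],[0,0,0]],"jaw":[1,1,1,1,1,1,1,1,1,1,1]}'; python3 -c "
from h import *
st()"
```

```text
time: 8.85
position: [0.6064, 0.0059, 0.0085]
orientation: [[-0.346, 0.938, 0.001], [0.938, 0.346, 0.0], [-0.0, 0.001, -1.0]]
contact_force: [0.1, 0.4, -1.4]
opening: 0.0633
finger_force: 50.2
t 8.85 p [0.6064 0.0059 0.0085] a 110.26 tilt [0.0005 0.    ] F [ 0.1  0.4 -1.4] op 0.0633 ff 50.2
```

```bash
python3 -m jog '{"translation":[[0,0,0],[0,0,0],[0,0,0],[0,0,-0.08],[0,0,-0.2],[0,0,-0.4],[0,0,-0.65],[0,0,-0.9],[0,0,-0.95],[0,0,-0.95]],"rotation":[[0,0,0],[0,0,0],[0,0,0],[0,0,0],[0,0,0],[0,0,0],[0,0,0],[0,0,0],[0,0,0],[0,0,0]],"jaw":[-1,-1,-1,-1,-1,-1,-1,-1,-1,-1]}'; python3 -c "
from h import *
st()
c=cap('wrist');np.save('w5.npy',c,allow_pickle=True)
cv2.imwrite('pics/w5.png',cv2.resize(c['pixels'][80:340,120:520,::-1],(800,520),interpolation=cv2.INTER_CUBIC))
delta(.537,.27,.22,90)"
```

```text
time: 10.1
position: [0.6065, 0.0059, 0.1996]
orientation: [[-0.346, 0.938, 0.002], [0.938, 0.346, -0.0], [-0.001, 0.002, -1.0]]
contact_force: [0.9, -0.4, -1.0]
opening: 0.0856
finger_force: 0.0
t 10.1 p [0.6065 0.0059 0.1996] a 110.26 tilt [ 0.0023 -0.0001] F [ 0.9 -0.4 -1. ] op 0.0856 ff 0.0
t 10.15 T [ 1.357   0.1354 -0.1093] W [-3.000e-04 -2.000e-04  2.251e-01] rows>= 4.377832211823079 1.8930296527391246
```

View pics/w5.png

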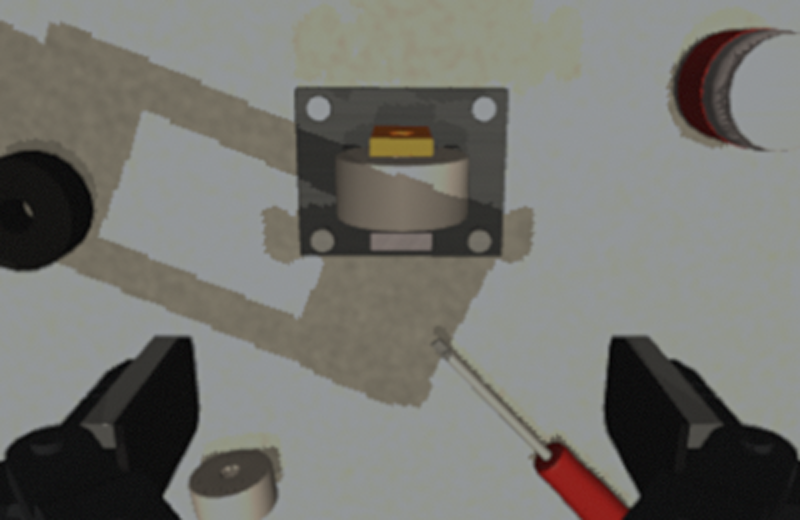

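The roller stands seated between the cheeks. The base corners are at crop (295,88), (508,90), (503,256) and (301,254). Next is the rack.

```bash
python3 - <<'E'
from h import *
c=load('wrist')
P=lambda u,v,z: onz(c,120+u/2,80+v/2,z)
Q=np.array([P(295,88,.008),P(508,89.5,.008),P(503,256,.008),P(301,254.5,.008)])
d=Q[1]-Q[0]+Q[2]-Q[3];e=Q[0]-Q[3]+Q[1]-Q[2]
print(Q.mean(0),np.degrees(np.arctan2(d[1],d[0])),np.degrees(np.arctan2(-e[0],e[1])),np.linalg.norm(d)/2,np.linalg.norm(e)/2)
S=np.array([P(318,109,.008),P(484,109,.008),P(480,241,.008),P(322,241,.008)]);print('screws',S.mean(0))
for z,L in [(.058,[(370,147),(433,147)]),(.058,[(371,242),(432,242)])]: print(np.mean([P(u,v,z) for u,v in L],0))
E
python3 -m jog '{"translation":[[0.2,0.02,-0.1],[0.45,0.05,-0.1],[0.7,0.07,-0.1],[0.95,0.1,-0.1],[0.95,0.1,-0.1],[0.95,0.1,-0.1]],"rotation":[[0,0,0.05],[0,0,0.1],[0,0,0.15],[0,0,0.225],[0,0,0.225],[0,0,0.225]],"jaw":[-1,-1,-1,-1,-1,-1]}'; python3 -c "
from h import *
delta(.537,.26,.22,90)"
```

```text
[0.60767456 0.00582893 0.008     ] 19.797783129157406 20.43662406509226 0.10936953136926422 0.08910580099894486
screws [0.60766613 0.00463007 0.008     ]
[0.59975687 0.02634125 0.058     ]
[ 0.61510702 -0.01524613  0.058     ]
time: 10.9
position: [0.5582, 0.1907, 0.2167]
orientation: [[-0.002, 1.0, -0.003], [1.0, 0.002, -0.001], [-0.001, -0.003, -1.0]]
contact_force: [0.1, -0.1, 0.7]
opening: 0.0853
finger_force: 0.0
t 10.9 T [ 0.3468 -0.1055 -0.0165] W [-0.0017  0.0007  0.0012] rows>= 1.1612621779599126 0.01834678295688405
```

```bash
python3 -m jog '{"translation":[[0.15,-0.05,0],[0.28,-0.085,0],[0.345,-0.105,-0.015],[0.345,-0.105,-0.015],[0.345,-0.105,-0.015]],"rotation":[[0,0,0],[0,0,0],[0,0,0],[0,0,0],[0,0,0]],"jaw":[-1,-1,-1,-1,-1]}'; python3 -c "
from h import *
st()
c=cap('wrist')
cv2.imwrite('pics/w6.png',cv2.resize(c['pixels'][0:300,120:520,::-1],(800,600),interpolation=cv2.INTER_CUBIC))"
```

```text
time: 11.52
position: [0.5385, 0.259, 0.2211]
orientation: [[0.001, 1.0, 0.0], [1.0, -0.001, -0.001], [-0.001, 0.0, -1.0]]
contact_force: [0.5, -0.2, 0.9]
opening: 0.0855
finger_force: 0.0
t 11.53 p [0.5385 0.259  0.2211] a 89.97 tilt [ 0.     -0.0006] F [ 0.5 -0.2  0.9] op 0.0855 ff 0.0
```

View pics/w6.png

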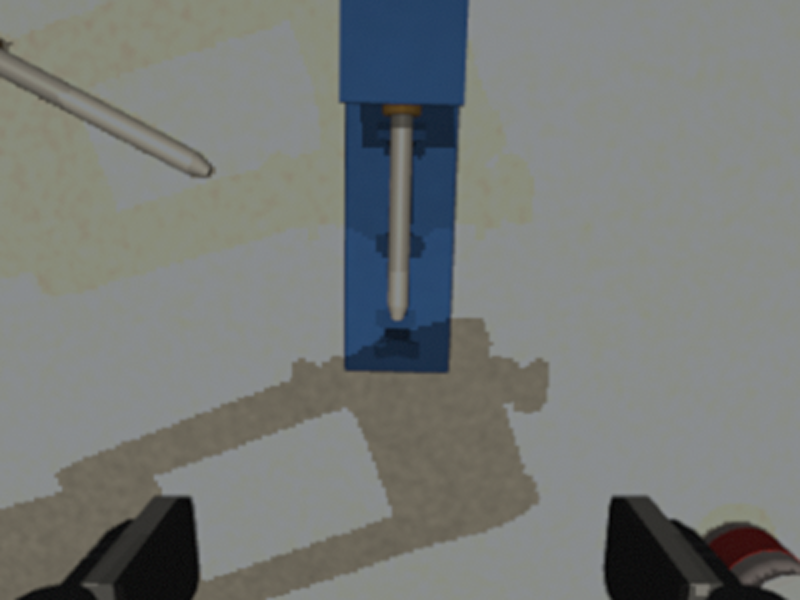

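The rack axle has its tip at crop (398,321) and its shoulder at (402,114). The roof's front edge is at row 103 (x 340–463), and the base's near edge runs (345,371)–(448,373).

```bash
python3 - <<'E'
from h import *
c=load('wrist')
P=lambda u,v,z: onz(c,120+u/2,v/2,z)
t=P(398.3,321,.05);s=P(402,114,.057);print('tip',t,'shoulder',s,np.linalg.norm((s-t)[:2]))
a=P(401,130,.05);b=P(399,295,.05);e=a-b;print('line',a,b,'yaw',np.degrees(np.arctan2(-e[0],e[1])))
for n,q in [('roof',[P(340,103,.094),P(463,103.5,.094)]),('base',[P(345,371,.008),P(448,373,.008)])]:
    d=q[1]-q[0];print(n,q,np.mean(q,0),np.linalg.norm(d),np.degrees(np.arctan2(d[1],d[0])))
q=[P(345,371,.008),P(345.5,104,.008)];e=q[1]-q[0];print('side',np.degrees(np.arctan2(-e[0],e[1])))
q=[P(448,373,.008),P(458.5,104,.008)];e=q[1]-q[0];print('side',np.degrees(np.arctan2(-e[0],e[1])))
delta(.537,.336,.12,90)
E
```

```text
tip [0.53739586 0.26920112 0.05      ] shoulder [0.53923872 0.36502822 0.057     ] 0.09584481540732734
line [0.53878794 0.358784   0.05      ] [0.53775902 0.2820474  0.05      ] yaw -0.7682020736489371
roof [array([0.51438236, 0.36493879, 0.094     ]), array([0.56354409, 0.36471214, 0.094     ])] [0.53896323 0.36482546 0.094     ] 0.04916225544984305 -0.26415190018924384
base [array([0.50703488, 0.23353845, 0.008     ]), array([0.56535713, 0.23232224, 0.008     ])] [0.53619601 0.23293035 0.008     ] 0.058334935189045645 -1.1946351604235317
side -1.2392315649971302
side -1.2875287134261701
t 11.57 T [ 0.3853 -0.0074  0.5055] W [-0.0001  0.0003 -0.0005] rows>= 2.033971463788711 0.004848571192834549
```

```bash
python3 -m jog '{"translation":[[0.12,-0.001,0.1],[0.28,-0.001,0.25],[0.38,-0.001,0.42],[0.38,-0.001,0.6],[0.38,-0.001,0.75],[0.38,-0.001,0.87],[0.38,-0.001,0.935],[0.38,-0.001,0.935],[0.38,-0.001,0.935]],"rotation":[[0,0,0.011],[0,0,0.011],[0,0,0.011],[0,0,0.011],[0,0,0.011],[0,0,0.011],[0,0,0.011],[0,0,0.011],[0,0,0.011]],"jaw":[-1,-1,-1,-1,-1,-1,-1,-1,-1]}'; python3 -c "
from h import *
st();delta(.5382,.335,.034,89)"
```

```text
time: 12.7
position: [0.5388, 0.3363, 0.0352]
orientation: [[0.018, 1.0, 0.002], [1.0, -0.018, 0.001], [0.001, 0.002, -1.0]]
contact_force: [0.9, -0.9, 0.4]
opening: 0.0854
finger_force: 0.0
t 12.7 p [0.5388 0.3363 0.0352] a 89.0 tilt [0.0015 0.0008] F [ 0.9 -0.9  0.4] op 0.0854 ff 0.0
t 12.7 T [-0.0064 -0.0031  0.0062] W [ 0.001  -0.0005 -0.    ] rows>= 0.03024629055456455 0.009291326902154838
```

Close, wait, then lift 5 mm to verify before continuing.

```bash
python3 -m jog '{"translation":[[-0.003,-0.002,0.003],[-0.003,-0.002,0.003],[-0.003,-0.002,0.003],[-0.003,-0.002,0.003],[-0.003,-0.002,0.003],[-0.003,-0.002,0.003],[-0.003,-0.002,0.003],[-0.003,-0.002,0.003]],"rotation":[[0,0,0],[0,0,0],[0,0,0],[0,0,0],[0,0,0],[0,0,0],[0,0,0],[0,0,0]],"jaw":[-0.3,0.3,0.8,1,1,1,1,1]}' 50; python3 -c "
from h import *
st()"
```

```text
time: 13.7
position: [0.5375, 0.3355, 0.0336]
orientation: [[0.017, 1.0, -0.0], [1.0, -0.017, 0.0], [0.0, -0.0, -1.0]]
contact_force: [0.5, -0.0, 0.0]
opening: 0.0001
finger_force: 0.0
t 13.7 p [0.5375 0.3355 0.0336] a 89.01 tilt [-0.      0.0001] F [ 0.5 -0.   0. ] op 0.0001 ff 0.0
```

The jaws shut on nothing, so I'll check with a colour-class map of the wrist image, without using a view.

```bash
cat >> h.py <<'E'
def amap(n,u0,v0,u1,v1,st_):
    c=cap(n);hsv=cv2.cvtColor(c['pixels'],cv2.COLOR_RGB2HSV).astype(int)
    for v in range(v0,v1,st_):
        r=''
        for u in range(u0,u1,st_):
            h,s,b=np.median(hsv[v:v+st_,u:u+st_].reshape(-1,3),0)
            r+='#' if b<45 else ('B' if s>90 and 95<h<130 else ('o' if s>90 and h<30 else ('r' if s>90 else ('.' if b>150 else ('+' if b>105 else ':')))))
        print(v,r)
E
python3 - <<'E'
from h import *
amap('wrist',180,100,460,400,4)
for y in (.365,.30,.27): print(y,proj(load('wrist'),[.538,y,.05]))
print('tcp',proj(load('wrist'),robot.observe()['position']))
E
```

```text
100 ..............+BBBBBBBBBBBBBBBBBBBBBBBBBBBBBBBBBBBBBBBBBB+............
104 ..............+BBBBBBBBBBBBBBBBBBBBBBBBBBBBBBBBBBBBBBBBBB+............
108 ...............BBBBBBBBBBBBBBBBBBBBBBBBBBBBBBBBBBBBBBBBBB+............
112 ...............BBBBBBBBBBBBBBBBBBBBBBBBBBBBBBBBBBBBBBBBBB.............
116 ...............BBBBBBBBBBBBBBBBBBBBBBBBBBBBBBBBBBBBBBBBBB.............
120 ...............BBBBBBBBBBBBBBBBBBBBBBBBBBBBBBBBBBBBBBBBBB.............
124 ...............BBBBBBBBBBBBBBBBBBBBBBBBBBBBBBBBBBBBBBBBBB.............
128 ...............BBBBBBBBBBBBBBBBBBBBBBBBBBBBBBBBBBBBBBBBBB.............
132 ...............BBBBBBBBBBBBBBBBBBBBBBBBBBBBBBBBBBBBBBBBBB.............
136 ...............BBBBBBBBBBBBBBBBBBBBBBBBBBBBBBBBBBBBBBBBBB.............
140 ...............BBBBBBBBBBBBBBBBBBBBBBBBBBBBBBBBBBBBBBBBBB.............
144 ...............BBBBBBBBBBBBBBBBBBBBBBBBBBBBBBBBBBBBBBBBBB.............
148 ...............BBBBBBBBBBBBBBBBBBBBBBBBBBBBBBBBBBBBBBBBBB.............
152 ...............BBBBBBBBBBBBBBBBBBBBBBBBBBBBBBBBBBBBBBBBB+.............
156 ...............BBBBBBBBBBBBBBBBBBBBBBBBBBBBBBB
[... 3955 characters left out ...]
############################################
372 ######################################################################
376 ######################################################################
380 ######################################################################
384 ######################################################################
388 ######################################################################
392 ######################################################################
396 ######################################################################
0.365 [320.32397798 188.28241046]
0.3 [322.59384113 314.36242909]
0.27 [323.46605804 362.86444244]
tcp [320.31600806 236.04457177]
```

```bash
python3 - <<'E'
from h import *
c=load('wrist')
for z in (.0336,.045,.05,.055,.06,.065): print(z,proj(c,[.538,.3465,z]).round(1),proj(c,[.538,.3245,z]).round(1), proj(c,[.538,.362,z]).round(1))
g=cv2.cvtColor(c['pixels'],cv2.COLOR_RGB2GRAY)
for v in (225,232,240,260,270,335,345): print(v,g[v,292:350:2])
E
```

```text
0.0336 [321.  215.8] [321.7 255.5] [320.4 186. ]
0.045 [321.  223.5] [321.8 265.6] [320.4 191.9]
0.05 [321.  227.3] [321.8 270.4] [320.4 194.8]
0.055 [321.  231.2] [321.8 275.4] [320.4 197.8]
0.06 [321.1 235.4] [321.9 280.8] [320.5 201. ]
0.065 [321.1 239.9] [321.9 286.6] [320.5 204.5]
225 [52 53 51 53 52 49 51 51 51 51 67 76 82 85 87 89 87 85 82 75 61 49 50 51
 51 50 51 50 50]
232 [51 52 52 51 51 51 51 50 50 52 68 78 83 86 89 92 90 86 83 77 63 50 50 51
 51 50 51 53 51]
240 [52 51 51 52 51 52 52 55 56 55 56 56 50 16 17 17 39 57 56 55 56 55 55 50
 51 50 51 51 52]
260 [23 19 20 20 17 36 57 55 55 56 55 55 36 14 17 18 27 54 56 56 56 55 56 49
 15 19 21 20 21]
270 [19 21 18 18 21 54 55 55 55 55 55 54 31 17 18 17 21 53 55 55 54 55 55 56
 32 18 19 18 19]
335 [ 19  19  17  18  18  17  17  18  22  24  19  58 102 105 109 110 105  87
  17  23  23  21  18  16  16  15  19  17  17]
345 [ 18  16  19  19  20  26  18  16  20  21  18  59 101 105 109 109 106  86
  16  18  18  17  17  21  23  17  19  18  19]
```

The finger edge at row 235 puts the tips at z ≈ 60 mm. That is about 26 mm above the reported TCP and matches the roller grip readings. So the fingers shut just above the shank (top 55 mm). I'll reopen, go 22 mm lower and close.

```bash
python3 -m jog '{"translation":[[0,0,0],[0,0,0],[0,0,0],[0,0,0],[0,0,0],[0,0,0.05],[0,0,0.1],[0,0,0.112],[0,0,0.112],[0,0,0.112]],"rotation":[[0,0,0],[0,0,0],[0,0,0],[0,0,0],[0,0,0],[0,0,0],[0,0,0],[0,0,0],[0,0,0],[0,0,0]],"jaw":[-1,-1,-1,-1,-1,-1,-1,-1,-0.3,0.3]}' 50; python3 -m jog '{"translation":[[0,0,0],[0,0,0],[0,0,0],[0,0,0],[0,0,0]],"rotation":[[0,0,0],[0,0,0],[0,0,0],[0,0,0],[0,0,0]],"jaw":[0.7,1,1,1,1]}'; python3 -c "
from h import *
st()"
```

```text
time: 15.0
position: [0.5377, 0.3356, 0.0114]
orientation: [[0.017, 1.0, 0.0], [1.0, -0.017, 0.0], [0.0, 0.0, -1.0]]
contact_force: [0.5, 0.1, -0.3]
opening: 0.0516
finger_force: 0.0
time: 15.62
position: [0.5381, 0.3357, 0.0116]
orientation: [[0.017, 1.0, 0.001], [1.0, -0.017, 0.001], [0.001, 0.001, -1.0]]
contact_force: [1.7, -0.5, 3.1]
opening: 0.0078
finger_force: 48.7
t 15.62 p [0.5381 0.3357 0.0116] a 89.01 tilt [0.0011 0.0005] F [ 1.7 -0.5  3.1] op 0.0078 ff 48.7
```

The opening of 7.8 mm with a small upward push suggests the pads still bite above the shank's centre. I'll go 5 mm lower.

```bash
python3 -m jog '{"translation":[[0,0,0],[0,0,0],[0,0,0.012],[0,0,0.025],[0,0,0.025],[0,0,0.025],[0,0,0.025],[0,0,0.025],[0,0,0.025]],"rotation":[[0,0,0],[0,0,0],[0,0,0],[0,0,0],[0,0,0],[0,0,0],[0,0,0],[0,0,0],[0,0,0]],"jaw":[0.4,0.4,0.4,0.4,0.7,1,1,1,1]}' 50; python3 -c "
from h import *
st()
c=cap('wrist')
for z in (.03,.04,.05,.055,.06): print(z,proj(c,[.538,.3465,z]).round(1))
g=cv2.cvtColor(c['pixels'],cv2.COLOR_RGB2GRAY)
for v in range(170,290,8): print(v,g[v,282:360:3])"
```

```text
time: 16.75
position: [0.5378, 0.3356, 0.0064]
orientation: [[0.017, 1.0, 0.001], [1.0, -0.017, 0.0], [0.0, 0.001, -1.0]]
contact_force: [2.1, 0.1, -0.6]
opening: 0.0079
finger_force: 48.6
t 16.75 p [0.5378 0.3356 0.0064] a 89.01 tilt [0.0005 0.0003] F [ 2.1  0.1 -0.6] op 0.0079 ff 48.6
0.03 [320.4 233.3]
0.04 [320.4 242.3]
0.05 [320.4 252.6]
0.055 [320.4 258.3]
0.06 [320.4 264.5]
170 [78 77 78 78 79 78 78 79 78 78 78 79 79 78 79 79 79 79 78 78 78 77 78 78
 77 76]
178 [78 79 77 77 78 79 78 79 79 78 78 78 78 78 78 77 79 78 78 78 77 77 77 77
 76 76]
186 [77 77 77 78 77 78 78 78 78 78 78 78 78 78 79 78 78 78 78 78 78 77 77 78
 76 76]
194 [77 77 77 76 77 78 77 77 78 77 77 78 77 77 77 78 78 77 77 76 77 77 77 77
 75 76]
202 [78 78 77 77 78 77 76 76 77 77 77 77 77 76 76 76 76 76 76 77 76 75 76 75
 75 76]
210 [78 77 76 77 76 76 77 76 76 77 77 76 77 75 76 76 76 75 76 75 76 75 75 75
 75 75]
218 [76 77 76 77 76 77 76 76 76 76 76 76 77 76 76 75 76 74 76 76 75 74 75 74
 75 74]
226 [75 76 76 76 76 77 76 77 77 74 76 76 76 77 74 74 75 75 75 75 74 75 74 76
 75 76]
234 [75 76 75 75 76 75 75 75 75 75 75 75 76 76 75 76 75 76 75 77 76 76 75 68
 47 47]
242 [74 73 74 74 74 75 75 75 74 75 76 75 76 76 76 51 47 46 47 47 46 46 47 46
 47 47]
250 [74 74 74 74 74 75 75 46 46 48 47 46 47 46 47 47 46 47 46 48 46 46 45 47
 46 45]
258 [74 68 46 46 45 47 47 47 46 46 47 47 46 45 46 46 46 47 47 46 46 46 46 46
 48 46]
266 [20 19 21 61 60 60 61 58 16 52 88 94 97 98 97 93 86 17 35 62 61 60 60 43
 19 20]
274 [21 20 18 21 25 68 98 87 28 47 88 94 97 98 97 93 83 22 37 98 91 45 20 17
 21 21]
282 [29 30 22 19 20 19 26 74 27 41 88 94 97 98 97 92 81 25 37 69 19 19 20 21
 26 28]
```

Vertical force is now about 0 and steel shows between the pads (rows 266–282), so the shank is properly gripped. Next: lift 27 mm, draw 52 mm and lower.

```bash
python3 -m jog '{"translation":[[0,0,-0.03],[0,0,-0.08],[0,0,-0.12],[0,0,-0.135],[0,0,-0.135],[-0.04,0,-0.135],[-0.1,0,-0.135],[-0.16,0,-0.135],[-0.22,0,-0.135],[-0.26,0,-0.135],[-0.26,0,-0.135],[-0.26,0,-0.135]],"rotation":[[0,0,0],[0,0,0],[0,0,0],[0,0,0],[0,0,0],[0,0,0],[0,0,0],[0,0,0],[0,0,0],[0,0,0],[0,0,0],[0,0,0]],"jaw":[1,1,1,1,1,1,1,1,1,1,1,1]}' 60; python3 -c "
from h import *
st()
c=cap('wrist')
hsv=cv2.cvtColor(c['pixels'],cv2.COLOR_RGB2HSV).astype(int)
for y in (.3125,.33,.3425): print(y,proj(c,[.538,y,.077+.009]).round(1))
amap('wrist',260,90,400,300,5)"
```

```text
time: 18.3
position: [0.5368, 0.2838, 0.0333]
orientation: [[0.017, 1.0, 0.0], [1.0, -0.017, 0.0], [0.0, 0.0, -1.0]]
contact_force: [0.2, -0.1, -0.3]
opening: 0.0082
finger_force: 58.4
t 18.3 p [0.5368 0.2838 0.0333] a 89.0 tilt [0.0003 0.0005] F [ 0.2 -0.1 -0.3] op 0.0082 ff 58.4
0.3125 [322.4 216. ]
0.33 [321.6 165.9]
0.3425 [320.9 127.7]
90 .BBBBBBBBBBBBBBBBBBBBBB+....
95 .BBBBBBBBBBBBBBBBBBBBBB+....
100 .BBBBBBBBBBBBBBBBBBBBBB+....
105 .BBBBBBBBBBBBBBBBBBBBBB+....
110 .:BBBBBBBBBBBBBBBBBBBBB.....
115 .:BBBBBBBBBBBBBBBBBBBBB.....
120 .:BBBBBBoooooooooBBBBBB.....
125 .:BBBBBooooooooooBBBBBB.....
130 .:BBBBBooooooooooBBBBBB.....
135 .+BBBBBooooooooooBBBBBB.....
140 .+BBBBBooooooooooBBBBBB.....
145 .+BBBBBooooooooooBBBBBB.....
150 ..BBBBBooooooooooBBBBBB.....
155 ..BBBBBooooooooooBBBBBB.....
160 ..BBBBBooooooooooBBBBBB.....
165 ..BBBBBooooooooooBBBBBB.....
170 ..BBBBBooooooooooBBBBBB.....
175 ..BBBBBooooooooooBBBBB::+...
180 ..BBBBBooooooooooBBBBB:++...
185 ..BBBBBooooooooooBBBBB:+:+..
190 ..BBBBBooooooooooBBBBB:::+..
195 ..BBBBBooooooooooBBBBB:+++..
200 ..BBBBBooooooooooBBBBB:+++..
205 ..BBBBBBooooooooBBBBBB:++...
210 ++BBBBBBB:++:::BBBBBBB++++..
215 ++BBBBBBB::::::BBBBBBB++++++
220 ++BBBBBBB::::::BBBBBBB++++++
225 ++BBBBBBB::::::BBBBBBB++++++
230 ++BBBBBBB::::::BBBBBBB++++++
235 ++BBBBB::::::::::BBBBB++++++
240 ++BBBBB::::::::::BBBBB++++++
245 ++BBB#::::::::::::#BBB++++++
250 ++BB###:::::::::::###B++++++
255 ++B###:::#::::#:::###B++++++
260 ++:###:::#::::#:::###B++++++
265 .+:###:::#::::#:::###:++++++
270 ..:####::#::::#:::####++++++
275 .:######:#::::#:#######+++++
280 .#########::::#########:++++
285 ##########::::##########:+++
290 ##########::::##############
295 ##########::::##############
```

```bash
python3 -m jog '{"translation":[[0,0,0.03],[0,0,0.07],[0,0,0.105],[0,0,0.125],[0,0,0.135],[0,0,0.135],[0,0,0.135],[0,0,0.135],[0,0,0.135],[0,0,0.135],[0,0,0.135]],"rotation":[[0,0,0],[0,0,0],[0,0,0],[0,0,0],[0,0,0],[0,0,0],[0,0,0],[0,0,0],[0,0,0],[0,0,0],[0,0,0]],"jaw":[1,1,1,1,1,1,0.8,0.4,0,-0.5,-1]}'; python3 -m jog '{"translation":[[0,0,-0.1],[0,0,-0.3],[0,0,-0.5],[0.05,0,-0.55],[0.05,0,-0.55],[0.05,0,-0.55]],"rotation":[[0,0,0],[0,0,0],[0,0,0],[0,0,0],[0,0,0],[0,0,0]],"jaw":[-1,-1,-1,-1,-1,-1]}';python3 -c "
from h import *
st()
c=cap('wrist');hsv=cv2.cvtColor(c['pixels'],cv2.COLOR_RGB2HSV).astype(int)
m=((hsv[...,1]>90)&(hsv[...,0]<30)&(hsv[...,2]>60)).astype(np.uint8)
n,l,s_,ce=cv2.connectedComponentsWithStats(m)
for i in range(1,n):
    if s_[i,4]>60:
        u,v,w,h,a=s_[i];print(s_[i],ce[i]);print('end far',onz(c,u+w/2,v,.055),'near',onz(c,u+w/2,v+h,.055),'L/R',onz(c,u,v+h/2,.05),onz(c,u+w,v+h/2,.05))
"
```

```text
time: 19.77
position: [0.5366, 0.2836, 0.0063]
orientation: [[0.017, 1.0, 0.0], [1.0, -0.017, 0.0], [0.0, 0.0, -1.0]]
contact_force: [0.2, 0.3, 0.7]
opening: 0.077
finger_force: 0.0
time: 20.52
position: [0.5355, 0.2931, 0.1147]
orientation: [[0.017, 1.0, -0.003], [1.0, -0.017, -0.001], [-0.001, -0.003, -1.0]]
contact_force: [-0.0, -0.1, 0.3]
opening: 0.0855
finger_force: 0.0
t 20.52 p [0.5355 0.2931 0.1147] a 89.03 tilt [-0.0026 -0.0011] F [-0.  -0.1  0.3] op 0.0855 ff 0.0
[   0   19   47   47 1252] [19.42731629 40.25399361]
end far [0.34720346 0.41877935 0.055     ] near [0.34191566 0.38976392 0.055     ] L/R [0.32228712 0.40694091 0.05      ] [0.35784064 0.40400747 0.05      ]
[ 311  127   26   47 1183] [323.26796281 149.83093829]
end far [0.53864032 0.34398298 0.055     ] near [0.538195   0.31308126 0.055     ] L/R [0.52974961 0.32822935 0.05      ] [0.54715071 0.32794125 0.05      ]
```

```bash
python3 -c "
from h import *
delta(.5384,.3292,.0105,89)"
```

```text
t 20.57 T [0.1819 0.0131 0.5198] W [-0.0019  0.0008  0.0003] rows>= 1.7627402256419387 0.017351770083168055
```

```bash
python3 -m jog '{"translation":[[0.09,0.012,0.03],[0.182,0.012,0.1],[0.182,0.012,0.22],[0.182,0.012,0.34],[0.182,0.012,0.44],[0.182,0.012,0.5],[0.182,0.012,0.519],[0.182,0.012,0.519],[0.182,0.012,0.519]],"rotation":[[0,0,0],[0,0,0],[0,0,0],[0,0,0],[0,0,0],[0,0,0],[0,0,0],[0,0,0],[0,0,0]],"jaw":[-1,-1,-1,-1,-1,-1,-1,-1,-1]}' 70; python3 -m jog '{"translation":[[0,0,0],[0,0,0],[0,0,0],[0,0,0],[0,0,0],[0,0,0],[0,0,0]],"rotation":[[0,0,0],[0,0,0],[0,0,0],[0,0,0],[0,0,0],[0,0,0],[0,0,0]],"jaw":[-0.3,0.3,0.7,1,1,1,1]}'; python3 -c "
from h import *
st()"
```

```text
time: 21.7
position: [0.5404, 0.3302, 0.0132]
orientation: [[0.017, 1.0, 0.001], [1.0, -0.017, 0.001], [0.001, 0.001, -1.0]]
contact_force: [1.3, 0.9, 0.0]
opening: 0.085
finger_force: 0.0
time: 22.58
position: [0.5387, 0.3298, 0.0124]
orientation: [[0.017, 1.0, -0.002], [1.0, -0.017, -0.0], [-0.0, -0.002, -1.0]]
contact_force: [-5.4, 0.7, 5.2]
opening: 0.0158
finger_force: 68.0
t 22.57 p [0.5387 0.3298 0.0124] a 89.01 tilt [-0.0017 -0.0002] F [-5.4  0.7  5.2] op 0.0158 ff 68.0
```

```bash
python3 -m jog '{"translation":[[0,0,-0.03],[0,0,-0.1],[0,0,-0.22],[0,0,-0.34],[0,0,-0.4],[0,0,-0.4]],"rotation":[[0,0,0],[0,0,0],[0,0,0],[0,0,0],[0,0,0],[0,0,0]],"jaw":[1,1,1,1,1,1]}'; python3 -c "
from h import *
st();delta(.5547,.1491,.03,110.2)"
```

```text
time: 23.32
position: [0.5409, 0.3303, 0.0938]
orientation: [[0.017, 1.0, 0.003], [1.0, -0.017, 0.001], [0.001, 0.003, -1.0]]
contact_force: [0.3, 0.8, -1.6]
opening: 0.0158
finger_force: 67.9
t 23.32 p [0.5409 0.3303 0.0938] a 89.01 tilt [0.0027 0.0012] F [ 0.3  0.8 -1.6] op 0.0158 ff 67.9
t 23.32 T [-0.9049  0.0837  0.3179] W [ 0.0018 -0.0005 -0.2354] rows>= 3.0810014964296335 1.9802090593774992
```

```bash
python3 -m jog '{"translation":[[-0.1,0.01,0],[-0.3,0.03,0],[-0.5,0.05,0],[-0.7,0.065,0],[-0.85,0.08,0.1],[-0.9,0.084,0.2],[-0.905,0.084,0.3],[-0.905,0.084,0.318],[-0.905,0.084,0.318],[-0.905,0.084,0.318]],"rotation":[[0,0,-0.03],[0,0,-0.08],[0,0,-0.13],[0,0,-0.18],[0,0,-0.22],[0,0,-0.2354],[0,0,-0.2354],[0,0,-0.2354],[0,0,-0.2354],[0,0,-0.2354]],"jaw":[1,1,1,1,1,1,1,1,1,1]}'; python3 - <<'E'
from h import *
st()
s=robot.observe();R=np.array(s['orientation']);p=s['position']
sh=p+R@[-.017,0,-.0376];tip=p+R@[-.112,0,-.0376];hole=[.6075-.3453*.026,.0055+.9385*.026,.04]
for n in('top','side'):
    c=cap(n)
    print(n,'shoulder',proj(c,sh).round(1),'tip',proj(c,tip).round(1),'hole',proj(c,hole).round(1))
a=load('side')['pixels'];t=load('top')['pixels']
u,v=proj(load('side'),tip).astype(int);A=cv2.resize(a[v-50:v+50,u-67:u+66,::-1],(800,600),interpolation=cv2.INTER_CUBIC)[:, :]
u2,v2=proj(load('top'),tip).astype(int);B=cv2.resize(t[v2-37:v2+38,u2-50:u2+50,::-1],(400,300),interpolation=cv2.INTER_CUBIC)
A=cv2.resize(a[v-45:v+45,u-30:u+30,::-1],(400,600),interpolation=cv2.INTER_CUBIC)
B=cv2.resize(t[v2-45:v2+45,u2-30:u2+30,::-1],(400,600),interpolation=cv2.INTER_CUBIC)
print('origins side',u-30,v-45,'top',u2-30,v2-45,'x6.667')
cv2.imwrite('pics/pre.png',np.hstack([A,B]))
E
```

```text
time: 24.58
position: [0.554, 0.149, 0.0295]
orientation: [[-0.346, 0.938, 0.001], [0.938, 0.346, 0.0], [-0.0, 0.001, -1.0]]
contact_force: [-0.0, -0.1, -1.2]
opening: 0.0158
finger_force: 68.0
t 24.57 p [0.554  0.149  0.0295] a 110.23 tilt [0.0012 0.0003] F [-0.  -0.1 -1.2] op 0.0158 ff 68.0
top shoulder [261.5 197.4] tip [296.8 183.5] hole [302.8 183.3]
side shoulder [287.4 214.9] tip [298.6 196.6] hole [300.4 201.4]
origins side 268 151 top 266 138 x6.667
```

View pics/pre.png

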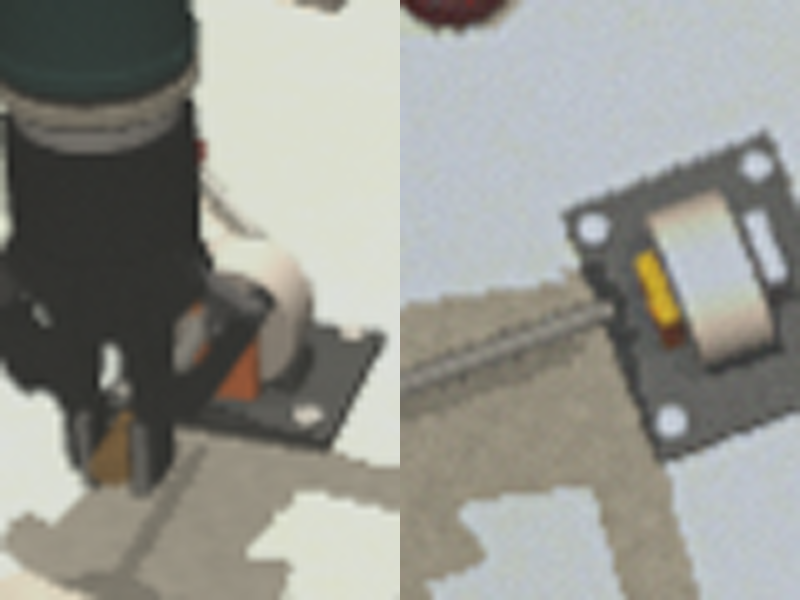

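The crop (right half, top view) shows the tip at (610,312) just short of the orange cheek (658,290). The shank line may pass slightly to the −x side. I'll measure both numerically in this same image.

```bash
python3 - <<'E'
from h import *
s=robot.observe();R=np.array(s['orientation']);p=s['position']
c=load('top');px=c['pixels'].astype(float);g=px.mean(2);sat=px.max(2)-px.min(2)
# shank perpendicular offset vs predicted line
for L in (.040,.055,.07,.085,.092):
    X=p+R@[-.017-L,0,-.0376];q=proj(c,X);q2=proj(c,X+R@[-.01,0,0]);d=(q2-q)/np.linalg.norm(q2-q);n=np.array([-d[1],d[0]])
    off=np.arange(-6,6.01,.25);P=q+off[:,None]*n
    val=cv2.remap(sat.astype(np.float32),P[:,0].astype(np.float32)[None],P[:,1].astype(np.float32)[None],cv2.INTER_LINEAR)[0]
    print(L,q.round(1),n.round(2),'sat',val[::2].round(0).astype(int))
hsv=cv2.cvtColor(c['pixels'],cv2.COLOR_RGB2HSV)
m=((hsv[...,0]<32)&(hsv[...,1]>130)&(hsv[...,2]>110)).astype(np.uint8);m[:, :285]=0;m[:,325:]=0;m[:160]=0;m[210:]=0
v,u=np.nonzero(m);print('yellow centroid',u.mean(),v.mean(),len(u))
ob=np.array([.6075,.0055]);yb=np.array([-.3453,.9385])
print('pred cheek top centre',proj(c,[*(ob+yb*.022),.058]))
for sx,sy in [(1,1),(1,-1),(-1,-1),(-1,1)]:
    xb=np.array([.9385,.3453]);print('corner pred',proj(c,[*(ob+xb*.055*sx+yb*.045*sy),.008]).round(1))
print('crop corners obs',[(266-.5+(a-400)/6.667+.0,138-.5+b/6.667) for a,b in [(565,215),(768,133),(665,462)]])
E
```

```text
0.04 [276.4 191.5] [0.37 0.93] sat [25 24 23 23 22 22 21 18 15 12 12 12 12 12 12 13 15 18 18 16 17 18 19 20
 22]
0.055 [282.  189.3] [0.37 0.93] sat [25 25 24 23 24 24 20 16 13 12 11 10 10 12 12 12 12 15 18 19 20 18 16 18
 21]
0.07 [287.6 187.1] [0.37 0.93] sat [17 23 24 26 25 24 22 20 16 11  9 10 11 11 11 10 10 14 18 18 17 18 18 19
 21]
0.085 [293.1 184.9] [0.37 0.93] sat [22 24 24 25 25 24 24 22 19 16 14 13 13 11 11 12 14 17 19 21 22 23 24 25
 24]
0.092 [295.7 183.9] [0.37 0.93] sat [ 5  4  3  3  5  8  9  8  6  8 10 11 11 10  7  7  6  7  7  5  6  7  7  6
  5]
yellow centroid 304.05128205128204 181.15384615384616 39
pred cheek top centre [303.98691671 181.237521  ]
corner pred [289.3 169.8]
corner pred [320.5 157.6]
corner pred [336.1 194.9]
corner pred [304.3 207.5]
crop corners obs [(290.2487625618719, 169.74838758062097), (320.6972401379931, 157.44900254987252), (305.24801259937004, 206.79653517324135)]
```

The shank line matches the prediction within about 0.5 px, and so does the orange cheek. I'll lower to hole height and start threading.

```bash
python3 -m jog '{"translation":[[0,0.005,0.03],[0,0.005,0.08],[0,0.005,0.115],[0,0.005,0.134],[0,0.005,0.134],[0,0.005,0.134]],"rotation":[[0,0,0],[0,0,0],[0,0,0],[0,0,0],[0,0,0],[0,0,0]],"jaw":[1,1,1,1,1,1]}'; python3 -m jog '{"translation":[[-0.02,0,0],[-0.05,0,0],[-0.08,0,0],[-0.1,0,0],[-0.12,0,0],[-0.14,0,0],[-0.14,0,0]],"rotation":[[0,0,0],[0,0,0],[0,0,0],[0,0,0],[0,0,0],[0,0,0],[0,0,0]],"jaw":[1,1,1,1,1,1,1]}'; python3 - <<'E'
from h import *
st()
s=robot.observe();d=s['position'][:2]-[.6075,.0055];print('TCP bracket x',d@[.9385,.3453],'y',d@[-.3453,.9385], s['wrist_torque'].round(2))
E
```

```text
time: 25.42
position: [0.5546, 0.149, 0.0021]
orientation: [[-0.345, 0.938, 0.0], [0.938, 0.345, 0.0], [0.0, 0.0, -1.0]]
contact_force: [0.9, 0.9, -1.3]
opening: 0.0158
finger_force: 67.9
time: 26.3
position: [0.5645, 0.1223, 0.0021]
orientation: [[-0.345, 0.939, 0.001], [0.939, 0.345, -0.0], [-0.0, 0.001, -1.0]]
contact_force: [1.0, -1.1, -1.3]
opening: 0.0157
finger_force: 67.9
t 26.3 p [0.5645 0.1223 0.0021] a 110.19 tilt [ 0.0006 -0.0001] F [ 1.  -1.1 -1.3] op 0.0157 ff 67.9
TCP bracket x 1.3692555248100147e-05 y 0.12450206362917532 [ 0.   -0.16  0.13]
```

The tip is through the orange cheek with almost no force. I'll continue through the roller and the far cheek.

```bash
python3 -m jog '{"translation":[[-0.025,0,0],[-0.05,0,0],[-0.075,0,0],[-0.1,0,0],[-0.125,0,0],[-0.15,0,0],[-0.15,0,0]],"rotation":[[0,0,0],[0,0,0],[0,0,0],[0,0,0],[0,0,0],[0,0,0],[0,0,0]],"jaw":[1,1,1,1,1,1,1]}' >/dev/null; python3 - <<'E'
from h import *
st()
s=robot.observe();d=s['position'][:2]-[.6075,.0055];print('TCP bracket x',d@[.9385,.3453],'y',d@[-.3453,.9385], s['wrist_torque'].round(2))
E
```

```text
t 27.18 p [0.5746 0.094  0.002 ] a 110.17 tilt [-0. -0.] F [ 0.7  0.4 -1.5] op 0.0159 ff 67.9
TCP bracket x -0.00034005311518552767 y 0.09447414400157318 [ 0.05 -0.07  0.01]
```

```bash
python3 -m jog '{"translation":[[-0.025,0.001,0],[-0.05,0.001,0],[-0.075,0.001,0],[-0.1,0.001,0],[-0.125,0.001,0],[-0.15,0.001,0],[-0.175,0.001,0],[-0.2,0.001,0],[-0.2,0.001,0]],"rotation":[[0,0,0],[0,0,0],[0,0,0],[0,0,0],[0,0,0],[0,0,0],[0,0,0],[0,0,0],[0,0,0]],"jaw":[1,1,1,1,1,1,1,1,1]}' >/dev/null; python3 - <<'E'
from h import *
st()
s=robot.observe();d=s['position'][:2]-[.6075,.0055];print('TCP bracket x',d@[.9385,.3453],'y',d@[-.3453,.9385], s['wrist_torque'].round(2))
E
```

```text
t 28.3 p [0.5887 0.0567 0.002 ] a 110.17 tilt [0.0001 0.0001] F [-0.2 -0.3 -0.8] op 0.0156 ff 67.9
TCP bracket x -9.518063717885161e-06 y 0.05454229206158464 [-0.03  0.05  0.01]
```

```bash
python3 -m jog '{"translation":[[-0.02,0,0],[-0.035,0,0],[-0.045,0,0],[-0.05,0,0],[-0.055,0,0],[-0.055,0,0]],"rotation":[[0,0,0],[0,0,0],[0,0,0],[0,0,0],[0,0,0],[0,0,0]],"jaw":[1,1,1,1,1,1]}' >/dev/null; cat > b.py <<'E'
from h import *
st()
s=robot.observe();d=s['position'][:2]-[.6075,.0055];print('TCP bracket x',d@[.9385,.3453],'y',d@[-.3453,.9385], s['wrist_torque'].round(2),'F along yb',s['contact_force'][:2]@[-.3453,.9385])
E
python3 b.py; python3 -m jog '{"translation":[[-0.005,0,0],[-0.01,0,0],[-0.01,0,0]],"rotation":[[0,0,0],[0,0,0],[0,0,0]],"jaw":[1,1,1]}' >/dev/null; python3 b.py
```

```text
t 29.05 p [0.5922 0.0467 0.002 ] a 110.2 tilt [-0.0001  0.0001] F [-0.5 -0.  -1.6] op 0.0158 ff 67.9
TCP bracket x -0.0001102768003644547 y 0.043970514052597436 [0.03 0.02 0.02] F along yb 0.1483976349193358
t 29.43 p [0.5925 0.0458 0.002 ] a 110.18 tilt [-0.0007  0.0015] F [-0.9  4.1 -0.3] op 0.0155 ff 68.0
TCP bracket x -0.00015384756631005476 y 0.043045211269926366 [0.8  0.13 0.02] F along yb 4.163901830764111
```

Contact came exactly where expected (43 mm). I'll press a little to seat the head.

```bash
python3 -m jog '{"translation":[[-0.006,0,0],[-0.01,0,0],[-0.01,0,0],[-0.01,0,0]],"rotation":[[0,0,0],[0,0,0],[0,0,0],[0,0,0]],"jaw":[1,1,1,1]}' >/dev/null; python3 b.py
```

```text
t 29.93 p [0.5925 0.0458 0.002 ] a 110.16 tilt [-0.0018  0.0038] F [-1.8 12.9  2.3] op 0.0157 ff 68.1
TCP bracket x -0.00020413975481812542 y 0.0429892956285944 [1.92 0.29 0.05] F along yb 12.711556541553238
```

```bash
python3 -m jog '{"translation":[[0,0,0.005],[0,0,0.005],[0,0,0.005],[0,0,0.005],[0,0,0.005],[0,0,0.005],[0,0,0.005]],"rotation":[[0,0,0],[0,0,0],[0,0,0],[0,0,0],[0,0,0],[0,0,0],[0,0,0]],"jaw":[0.6,0.4,0,-0.5,-1,-1,-1]}'; python3 -m jog '{"translation":[[0,0,-0.03],[0,0,-0.1],[0,0,-0.25],[0,0,-0.45],[0,0,-0.7],[0,0,-0.75],[0,0,-0.75]],"rotation":[[0,0,0],[0,0,0],[0,0,0],[0,0,0],[0,0,0],[0,0,0],[0,0,0]],"jaw":[-1,-1,-1,-1,-1,-1,-1]}' >/dev/null; python3 b.py; python3 - <<'E'
from h import *
c=load('wrist')
amap('wrist',240,60,420,290,5)
c=load('wrist');ob=np.array([.6075,.0055]);yb=np.array([-.3453,.9385])
for n,y,z in [('head end top',.056,.0475),('shoulder top',.026,.0475),('orange outer top',.026,.058)]: print(n,proj(c,[*(ob+yb*y),z]).round(1))
E
```

```text
time: 30.8
position: [0.5936, 0.0429, 0.001]
orientation: [[-0.345, 0.938, -0.0], [0.938, 0.345, 0.0], [0.0, -0.0, -1.0]]
contact_force: [-0.0, 0.6, 0.1]
opening: 0.0854
finger_force: 0.0
t 31.68 p [0.5941 0.043  0.1523] a 110.2 tilt [0.0023 0.    ] F [-0.6 -0.2 -0.5] op 0.0852 ff 0.0
TCP bracket x 0.00037810168283579186 y 0.039784469974258885 [-0.01  0.01 -0.  ] F along yb 0.027889798091885493
60 ++++++++++++++++++++++++++++++++++..
65 +++++++++++++++++++++++++++++++++..+
70 +++++++++++++++++++++++++++++++++++.
75 ++++++++++++++++++++++++++++++++...+
80 +++++++++++++++++++++++++++++++...+.
85 ++++..++++++++++++++++++++++.+++..+.
90 ++++.++++++++++.++++++++++++++..++++
95 +.+++++++.+++++++.++++++++.+++++++++
100 ++.+++++++++++++++++++++.++.+.++++++
105 .+.++++++++++++++++++..++..+++.+++++
110 ...+++++++.+++++++++++.++.++++++++++
115 ...+++++++++++++++++..+++++.++++..++
120 .+.+++.+++++.++.+++++.++++++++...+.+
125 ...+++++.++++++++++++++++++.++.+.+..
130 ....+++++.+++++++++++++.+++...++....
135 .......++....+..++.+++..++..+.......
140 +.......++.........+++..............
145 ++++.....
[... 560 characters left out ...]

215 .+++::::::::::::::::::::::::+++.....
220 ..+.:::::::::::::::::::::::++.......
225 ....::::::::+++++++++::::::.........
230 ....:::::::++++++++++::::::.........
235 ....+::::::++++++++++::::::.........
240 ....+::::::+++++++++:::::::.........
245 +...+::::::+++++++++:::::::.........
250 +++.+:++:::+++++++++::::.+:.........
255 +++++#:+:##:+++++++::#::+::.........
260 +++++++++++++++++++++++.............
265 +++++++++++++++::+++++..............
270 +++++++++++++++::+++++...........++.
275 ..+++++++++++++::++++........+....+.
280 ....+++++++++++::++++...............
285 ........+++++++::++++.......+.+....+
head end top [319.5 167. ]
shoulder top [319.5 203.1]
orange outer top [319.5 206.9]
```

The head lines up with the prediction and the tip shows beyond the far cheek. I'll check the tip's position and for any gap at the shoulder.

```bash
python3 - <<'E'
from h import *
c=load('wrist');ob=np.array([.6075,.0055]);yb=np.array([-.3453,.9385])
print('tip pred',proj(c,[*(ob-yb*.069),.0385]).round(1),'head end bottom/mid/top',[proj(c,[*(ob+yb*.056),z]).round(1)[1] for z in (.0295,.0385,.0475)])
for v in list(range(154,172,2))+list(range(192,216,2)): print(v,c['pixels'][v,319],end='; ')
print()
g=c['pixels'].mean(2)
for v in range(258,345,5): print(v,g[v,306:334:2].astype(int))
E
```

```text
tip pred [319.6 298.8] head end bottom/mid/top [np.float64(163.1), np.float64(165.0), np.float64(167.0)]
154 [147 149 130]; 156 [147 150 131]; 158 [147 150 131]; 160 [142 143 125]; 162 [92 88 77]; 164 [60 46 25]; 166 [90 75 35]; 168 [148 137  65]; 170 [147 136  64]; 192 [115  86  42]; 194 [114  86  42]; 196 [114  86  41]; 198 [115  86  42]; 200 [108  82  40]; 202 [85 65 36]; 204 [66 34 15]; 206 [98 52 21]; 208 [146  78  33]; 210 [144  78  33]; 212 [144  77  32]; 214 [144  76  31]; 
258 [105 105 106 106 107 108 109 109 107 106 106 104 104 104]
263 [108 108 110 111 110 109 107 107 106 105 107 110 109 107]
268 [112 111 112 112  75  85  97  94  82  78 109 109 110 110]
273 [112 111 111 112  76  87  97  95  83  86 112 111 113 113]
278 [110 111 111 115  77  86  97  94  83  85 109 107 108 110]
283 [109 108 106 108  76  86  97  94  83  83 109 108 109 109]
288 [113 112 110 109  75  87  97  93  82  83 110 107 107 109]
293 [111 110 110 110  85  85  96  93  83  96 110 113 111 110]
298 [148 141 135 116 110  91  86  85  99 112 112 115 116 113]
303 [149 148 148 149 148 148 149 151 150 150 150 150 150 148]
308 [149 149 149 148 149 150 150 150 148 148 149 148 147 149]
313 [147 148 147 149 150 150 150 149 149 148 148 148 148 148]
318 [149 149 148 147 148 148 149 149 149 148 148 150 149 148]
323 [147 146 147 146 147 147 148 148 148 150 149 148 150 148]
328 [147 146 147 148 147 148 148 148 147 147 148 148 147 148]
333 [147 147 148 148 148 148 146 146 147 147 147 149 149 149]
338 [148 148 148 148 147 147 148 148 148 148 147 147 148 149]
343 [149 149 147 146 146 148 148 148 148 148 149 148 149 150]
```

The tip (row ≈ 299) and the head end (row 167) both match the fully home prediction, with no gap at the shoulder. Handing in.

```bash
python3 -c "
from rig import robot
print(robot.hand_in())"
```

```text
the job is handed in; nothing more can be done
None
```

I handed the job in at about 32 s: the roller stands between the cheeks, the axle is threaded through with its brass head home against the orange cheek, both are released, and I never moved the arm near the bystanders.

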